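Load the exposure chamber and arm its guarded lamp switch

ROBOT

A 6-joint arm with a two-finger parallel gripper is mounted at the origin on the work surface. World frame = base frame: x ahead of the robot, y to its left, z up, the work surface at z = 0. Lengths are in m, angles in rad, forces in N, time in s.
With the tool pointing down it reaches from about 0.35 to 0.975 m from the base axis. Payload 4.9 kg.
Tool frame: the origin (TCP) lies midway between the tips of the shut fingers; the grasp point (between the pads) lies 19 mm behind it; z points along the fingers, y is the line along which they close (so a half turn about z gives the same grasp; the last joint's range is limited). The gripper opens to 85 mm and grips with 20 to 120 N. Pads are 22 mm wide; open, the fingers measure 114 mm over their backs; the gripper's body (76 mm by 85 mm) begins 54 mm behind the grasp point. The pads swing forward as they close: fully open they stand 13 mm farther back than shut.
Start: joints at [-1.386, 0.053, 1.613, -0, 1.476, -0.119], TCP at [0.187, -0.596, 0.231] pointing down, gripper open.
Joint ranges: [-3.01, 3.01], [-1.01, 2.22], [0.06, 2.58], [-1.02, 4.17], [0.09, 2.62], [-3.14, 3.14]. Speed limits (rad/s): [2.57, 2.57, 3.14, 3.14, 3.14, 3.14].

INTERFACE

Orientations are given as a unit quaternion [w, x, y, z].
In Python, from plant import manip, vision, telemetry gives the robot as it stands (manip), with the cameras (vision) and the readings (telemetry).
- The arm moves only by the shell command python3 shift.py 'ROWS'. ROWS is a JSON list of rows, 1 to 5 of them, each of 7 numbers: the opening from 0.0 (shut) to 1.0 (fully open), then dx, dy, dz in m, then a rotation vector rx, ry, rz in rad; each row shifts and turns the commanded pose from where the row before left it, along the tool's axes as they then stand; what a row does not reach is not made up. A row lasts 1/8 s, in which the tool goes at most 0.0625 m and 0.188 rad, less where a joint would pass 70% of its speed; a pose out of reach is approached as far as the arm can. The fingers move at their own pace and stop on an object; the grip force is fixed at half the most. Time passes only in rows, so rows that do not move let the fingers close. It prints the time, the measured TCP pose, the force, the opening and the grip force at its end.
- telemetry.state(): the state, without advancing time (a new reading comes with each control period).
- vision.grab_frame(name): name is "scene" or "top"; returns the picture (384x512x3 uint8, red, green, blue); there is no depth.
- vision.camera_params(name): a dict with "intrinsics" (3x3 intrinsics, pixels), "xyz" and "orientation" of the camera in the world. Camera axes: x right, y down, z forward; pixel columns grow to the right and rows downward; lengths in m; the calibration is good to about 2 mm. A picture is of the moment at which its call begins. camera_params takes no time and is no camera call.
- manip.job_done(): hands the job in; it is judged then, once.
The state is a dict: "time": time; "joint_pos": joint angles; "joint_vel": joint speeds; "joint_efforts": joint torques, N m; "tool_pos": TCP position; "tool_rot": TCP orientation; "contact_force": force on the tool from outside, world axes, zero at the start; "ft_torque": the same for the moment, N m; "gripper_width": opening from 0.0 (shut) to 1.0 (fully open); "grasp_force": force on a finger pad.
Only numpy, scipy, OpenCV 4.12 (cv2) and the standard library are available. Lean on these libraries where they do the work, as an engineer would, in place of code of your own. Each camera call takes 0.05 s, during which the arm holds its last target. There are 200 camera calls.

TASK

Open the exposure chamber's lid so that it stays up, lay the painted wooden block flat on the chamber floor with its swatches up (set it down, do not drop it) and shut the lid fully. Only then lift the switch guard on the lamp supply, throw the toggle under it all the way over, away from the guard's front wall and towards its hinge, and close the guard fully over it again. Leave the tall bottle, the jar and the can standing where they are.

Things in the scene. Friction and masses are not known exactly. Their poses are not given: they have to be found in the camera images.
- chamber: Grey painted open-topped metal box fixed to the bench, 170 (x) x 170 (y) x 85 mm high, walls and floor 6 mm thick (inside 158 x 158 mm). Origin: centre of its underside; z up; its hinge side is +x, its front -x. It may stand left or right, turned up to 0.35 rad.
- lid (a joint): Angle of the chamber's lid: 0 shut, grows as it opens, stop at 1.9 rad. An 8 mm plate, 170 x 170 mm, 0.2 kg; hinge line parallel to the chamber's y at chamber x = +85, z = 85.5 mm, in the plate's underside. Stiff hinge (about 0.25 N m): it stays wherever it is left and takes about 3 N at the handle. May start up to 0.3 rad ajar.
- lid_handle (a point): Middle of the lid's steel bar handle: a round bar parallel to the hinge, 90 mm long, 10 mm thick, on two end posts, its axis 35 mm above the plate's top face and 155 mm from the hinge along the plate. In the frame of the shut lid, from the hinge line: x -155, z +43 mm. It turns with the lid.
- block: Loose limewood block with a row of painted swatches on its top, 100 (x) x 40 (y) x 30 mm high, 0.1 to 0.16 kg. Origin: centre of its underside; z up out of the swatched face. Starts flat on the bench between the chamber and the lamp supply, at any yaw.
- console: Lamp supply: white metal box fixed to the bench, 190 (x) x 140 (y) x 60 mm high, with the guarded toggle on the middle of its top. Origin: centre of its underside; z up; the guard hinges at its +x side. It may stand left or right, turned up to 0.4 rad.
- guard (a joint): Angle of the switch guard: 0 closed, grows as its front is lifted, stop at 1.9 rad. Its hinge line is parallel to the console's y at console x = +60, z = 62 mm; closed, the guard runs from console x = -60 to +60. Stiff hinge (about 0.09 N m): it stays wherever it is left.
- guard_grip (a point): Point on the switch guard, in the middle of its width, 105 mm from the hinge line towards its front and 65 mm above that line when closed; it turns with the guard. The guard is a plain aluminium hood, 120 long (x) x 46 wide (y) x 80 mm high, 4 mm walls, 0.08 kg, open below and at its hinge end; it can be pinched across its width.
- toggle (a joint): Angle of the toggle lever: 0 off (leaning 0.45 rad towards the console's -x), 0.9 at its stop, on (leaning 0.45 rad towards +x, the guard's hinge). It stays where it is left and takes about 1 to 2 N at the tip. Starts within 0.1 of off.
- toggle_tip (a point): Centre of the 22 mm steel ball at the end of the toggle, a 12 mm thick steel lever 55 mm long from its pivot (parallel to the console's y, at console x = 0, y = 0, z = 64 mm). Under the guard it is hidden.
- tall_bottle: Bystander: loose amber bottle, 52 mm across, about 130 mm tall, corked. Origin: centre of its underside.
- jar: Bystander: loose squat green glass jar, 60 mm across, about 85 mm tall. Origin: centre of its underside.
- can: Bystander: loose metal can, 56 mm across, about 100 mm tall. Origin: centre of its underside.

How it is judged:
By the outcome, as a careful person would: the job done as asked, in the order asked, and still so for the second after the job is handed in, with the robot touching nothing.
It also fails if it takes over 72 s, if anything falls off the work surface, if the arm or the gripper's body presses on something with over 40 N, if the wrist force passes 120 N, or if a joint passes its speed limit or range.

## Working session

There is one attempt and no reset: what is moved stays moved. The work goes in short steps, Python scripts to look and compute and a shell command to move; the robot and the scene stay as the last step left them, time stands still between calls to the robot, and variables do not carry over. Pictures are saved under pics/ and viewed, at most 10 in all, crops included, and the job is handed in when it is done.

```bash
ls; mkdir -p pics; python3 - <<'E'
from plant import manip, vision, telemetry
import cv2
for n in ("scene","top"):
    im=vision.grab_frame(n); cv2.imwrite(f"pics/{n}0.png",cv2.cvtColor(im,cv2.COLOR_RGB2BGR)); print(vision.camera_params(n))
print(telemetry.state())
E
```

```text
pics
plant.py
shift.py
{'intrinsics': array([[426.66002145,   0.        , 250.58881901],
       [  0.        , 426.66002145, 192.15165462],
       [  0.        ,   0.        ,   1.        ]]), 'xyz': array([1.06333468, 0.41169935, 0.92167068]), 'orientation': array([-0.13692435,  0.38746768,  0.86081685, -0.30019138])}
{'intrinsics': array([[474.50907986,   0.        , 264.15545587],
       [  0.        , 474.50907986, 200.47921152],
       [  0.        ,   0.        ,   1.        ]]), 'xyz': array([ 0.48737169, -0.0289265 ,  1.13666903]), 'orientation': array([-0.03915491,  0.70669026, -0.7058866 ,  0.02792626])}
{'time': 0.1, 'joint_pos': array([-1.38602094e+00,  5.33303553e-02,  1.61415390e+00, -7.56215548e-07,
        1.47598416e+00, -1.18972711e-01]), 'joint_vel': array([ 0.00099373,  0.00045063, -0.00305086, -0.00022675, -0.00077445,
       -0.00215676]), 'joint_efforts': array([ 4.85125784e-04, -3.94902670e+01, -3.71361423e+01, -1.06468553e-04,
        3.91143825e-03,  3.14837820e-06]), 'tool_pos': array([ 0.18684995, -0.59583113,  0.23016312]), 'tool_rot': array([-9.37357381e-04,  9.88488847e-01,  1.51290843e-01, -3.12280239e-05]), 'contact_force': array([ 0.12416813, -0.17947487, -0.24377896]), 'ft_torque': array([-0.01872286,  0.01629816,  0.01651684]), 'grasp_force': 0.0, 'gripper_width': 1.0017922685413405}
```

View pics/scene0.png

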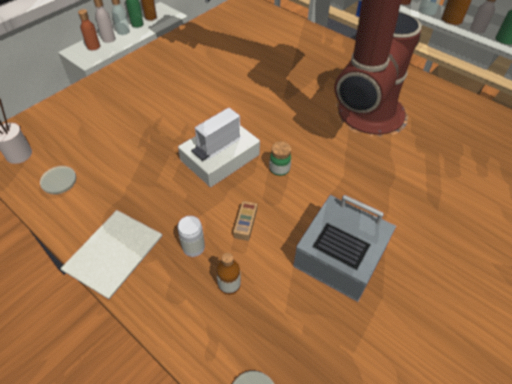

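View pics/top0.png

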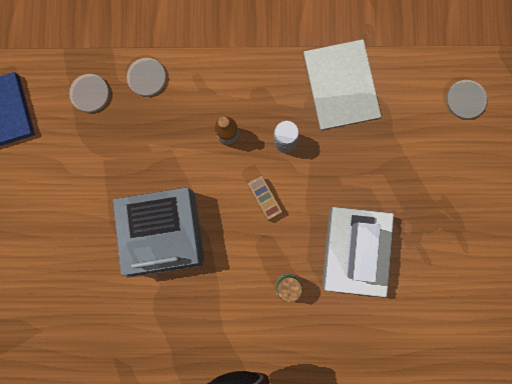

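The scene view shows the console (about 220,145), jar (280,158), block (245,219), can (191,236), bottle (228,273) and chamber (345,245). The top view shows the chamber at left (158,232) with its handle nearest the robot, the block at (265,198), the console at right (360,252), and a dark hinge piece at its far (+x) end. I'll enlarge both for the corners.

```bash
cat > h.py <<'E'
import numpy as np, cv2
from scipy.spatial.transform import Rotation as R
from plant import manip, vision, telemetry
def cam(n):
    p=vision.camera_params(n); q=p["orientation"]
    return np.array(p["intrinsics"]),np.array(p["xyz"]),R.from_quat(q,scalar_first=True).as_matrix()
def plane(n,uv,z):
    K,c,M=cam(n); d=M@np.linalg.solve(K,[*uv,1.]); return c+d*(z-c[2])/d[2]
def proj(n,P):
    K,c,M=cam(n); v=K@(M.T@(np.asarray(P,float)-c)); return v[:2]/v[2]
def tri(a,b):
    A=np.zeros((3,3));y=np.zeros(3)
    for n,uv in (("scene",a),("top",b)):
        K,c,M=cam(n); d=M@np.linalg.solve(K,[*uv,1.]); d/=np.linalg.norm(d); Q=np.eye(3)-np.outer(d,d); A+=Q;y+=Q@c
    return np.linalg.solve(A,y)
def grab(n,name,x0=0,y0=0,x1=512,y1=384,s=1):
    im=cv2.cvtColor(vision.grab_frame(n),cv2.COLOR_RGB2BGR); cv2.imwrite(f"pics/{name}.png",cv2.resize(im[y0:y1,x0:x1],None,fx=s,fy=s,interpolation=cv2.INTER_CUBIC)); return im
def tool(dw):
    "world displacement -> tool axes; target given as world delta"
    s=telemetry.state(); return R.from_quat(s["tool_rot"],scalar_first=True).inv().apply(dw)
E
python3 - <<'E'
import cv2,numpy as np
t=cv2.imread("pics/top0.png");s=cv2.imread("pics/scene0.png")
def c(im,x,y,w,h,k): return cv2.resize(im[y:y+h,x:x+w],None,fx=k,fy=k,interpolation=cv2.INTER_CUBIC)
a=np.hstack([c(t,108,182,100,100,4),c(t,312,200,100,100,4)])  # 800x400
cv2.imwrite("pics/topz.png",a)
b=np.hstack([c(s,290,190,110,110,3.6),c(s,170,100,110,110,3.6)])
cv2.imwrite("pics/scenez.png",b)
E
```

```text
(no output)
```

View pics/topz.png

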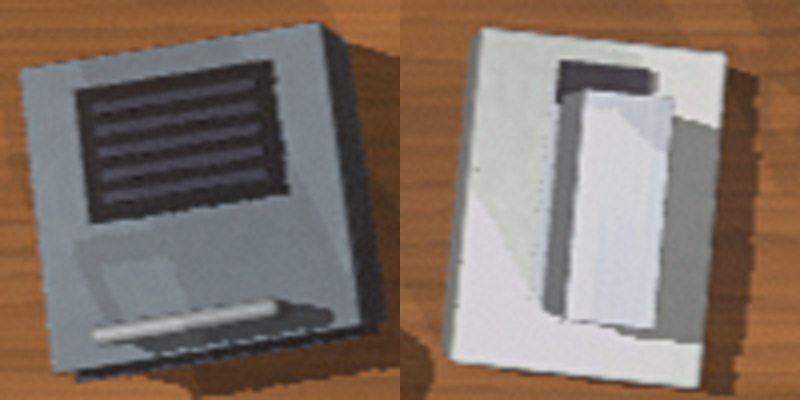

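View pics/scenez.png

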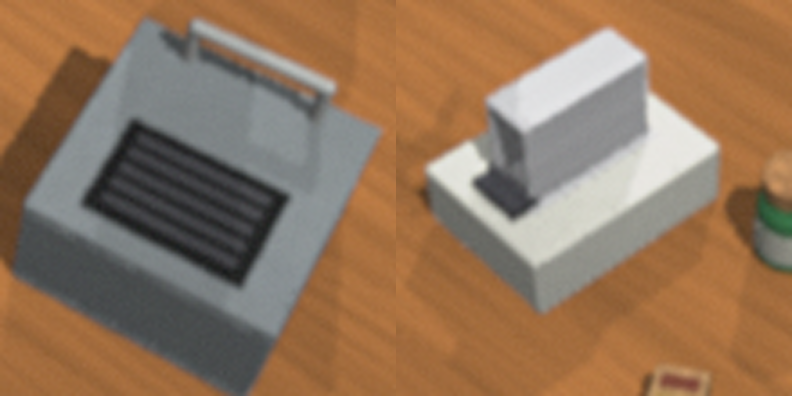

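Crops: chamber lid hinge edge (20,70)–(325,22), front corners (52,372),(362,325), and a sliver of front wall visible, so it is slightly ajar. Bar runs (92,333)–(278,306). Console top corners are (478,28),(725,52),(700,388),(450,360), and the guard's roof is (582,92),(673,98),(655,325),(565,318).

```bash
python3 - <<'E'
from h import *
np.set_printoptions(precision=4,suppress=True)
T=lambda x,y,ox,oy,k=4:((x+.5)/k-.5+ox,(y+.5)/k-.5+oy)
ct=lambda x,y:T(x,y,108,182); kt=lambda x,y:T(x-400,y,312,200)
cs=lambda x,y:T(x,y,290,190,3.6); ks=lambda x,y:T(x-396,y,170,100,3.6)
A=plane("top",ct(20,70),.0935);B=plane("top",ct(325,22),.0935)
print("hinge",A,B,np.linalg.norm(A-B),"yaw",np.arctan2(-(B-A)[0]*-1,-(B-A)[1]))
print("hinge scene", plane("scene",cs(25,203),.0935),plane("scene",cs(272,337),.0935))
for a,b,n in (((380,128),(52,372),'front +?'),((148,20),(362,325),'f2')): pass
h1=tri(cs(195,25),ct(278,306));h2=tri(cs(333,88),ct(92,333));print("bar",h1,h2,np.linalg.norm(h1-h2))
f1=tri(cs(148,20),ct(362,325));f2=tri(cs(382,128),ct(52,372));print("front",f1,f2)
C=np.array([plane("top",kt(*p),.06) for p in ((478,28),(725,52),(700,388),(450,360))]);print(C,C.mean(0))
v=C[0]+C[1]-C[2]-C[3];print("console yaw",np.arctan2(v[1],v[0]),np.linalg.norm(C[0]-C[3]),np.linalg.norm(C[0]-C[1]))
G=np.array([plane("top",kt(*p),.142) for p in ((582,92),(673,98),(655,325),(565,318))]);print(G,G.mean(0))
v=G[0]+G[1]-G[2]-G[3];print("guard yaw",np.arctan2(v[1],v[0]),np.linalg.norm(G[0]-G[3]),np.linalg.norm(G[0]-G[1]))
S=np.array([plane("scene",ks(*p),.06) for p in ((427,170),(543,262),(718,150))]);print("scene corners",S)
im=cv2.imread("pics/top0.png");hsv=cv2.cvtColor(im[165:230,235:300],cv2.COLOR_BGR2HSV)
lab=cv2.cvtColor(im[165:230,235:300],cv2.COLOR_BGR2LAB).astype(int)
bg=np.median(lab.reshape(-1,3),0);d=np.linalg.norm(lab-bg,axis=2)
m=(d>28).astype(np.uint8);m=cv2.morphologyEx(m,cv2.MORPH_CLOSE,np.ones((5,5)))
c=max(cv2.findContours(m,0,2)[0],key=cv2.contourArea);r=cv2.minAreaRect(c);bx=cv2.boxPoints(r)+[235,165];print(bx)
P=np.array([plane("top",p,.03) for p in bx]);print(P,P.mean(0),[np.linalg.norm(P[i]-P[i-1]) for i in range(4)])
for n,p,z in (("bottle",(224,122),.13),("can",(286,132),.1),("jar",(289,288),.085)):print(n,plane("top",p,z))
E
```

```text
hinge [0.5896 0.3243 0.0935] [0.6164 0.155  0.0935] 0.17142029361610028 yaw 0.15714495475864407
hinge scene [0.615  0.1573 0.0935] [0.5912 0.3225 0.0935]
bar [0.4603 0.1704 0.1376] [0.4471 0.2653 0.1419] 0.095934902266057
front [0.449  0.1322 0.0997] [0.4244 0.2979 0.1043]
[[ 0.5759 -0.1639  0.06  ]
 [ 0.5623 -0.3033  0.06  ]
 [ 0.3748 -0.2849  0.06  ]
 [ 0.3898 -0.1461  0.06  ]] [ 0.4757 -0.2246  0.06  ]
console yaw -0.09620012404213125 0.18697684924385308 0.14002585870977272
[[ 0.5356 -0.2075  0.142 ]
 [ 0.5326 -0.2548  0.142 ]
 [ 0.4154 -0.243   0.142 ]
 [ 0.4188 -0.1968  0.142 ]] [ 0.4756 -0.2255  0.142 ]
guard yaw -0.09559138559346367 0.1173066494550897 0.04740822454102648
scene corners [[ 0.5606 -0.3012  0.06  ]
 [ 0.5682 -0.1658  0.06  ]
 [ 0.3924 -0.1454  0.06  ]]
[[247.3491 183.0283]
 [265.7736 172.7925]
 [288.8396 214.3113]
 [270.4151 224.5472]]
[[ 0.6339  0.0284  0.03  ]
 [ 0.6582 -0.0149  0.03  ]
 [ 0.5603 -0.0689  0.03  ]
 [ 0.5364 -0.0259  0.03  ]] [ 0.5972 -0.0203  0.03  ] [np.float64(0.11168627870922111), np.float64(0.04966314539848156), np.float64(0.11184862645528396), np.float64(0.04921243807167194)]
bottle [0.7541 0.0746 0.13  ]
can [ 0.739  -0.0606  0.1   ]
jar [ 0.3953 -0.0668  0.085 ]
```

```bash
cat >> h.py <<'E'
def down(psi): # tool pointing down, tool x axis at world angle psi
    return R.from_matrix(np.array([[np.cos(psi),np.sin(psi),0],[np.sin(psi),-np.cos(psi),0],[0,0,-1]]))
def plan(p,Rt):
    "rotation first (rotvec in tool axes), then shift in the turned tool's axes"
    s=telemetry.state(); R0=R.from_quat(s["tool_rot"],scalar_first=True)
    print("rot",(R0.inv()*Rt).as_rotvec().round(4),"shift",Rt.inv().apply(np.array(p)-s["tool_pos"]).round(4),"world",(np.array(p)-s["tool_pos"]).round(4))
E
python3 -c "
from h import *
plan([.4537,.2178,.25],down(.157+np.pi/2))
# block refine with scene view
for p in ((249,182),(263,177),(281,214),(267,220)): print(plane('top',p,.03))
im=cv2.imread('pics/scene0.png')
cv2.imwrite('pics/blk.png',np.hstack([cv2.resize(im[185:255,210:280],None,fx=5.5,fy=5.5,interpolation=2),cv2.resize(cv2.imread('pics/top0.png')[165:235,230:300],None,fx=5.5,fy=5.5,interpolation=2)]))
"
```

```text
rot [-1.400e-03 -1.500e-03 -1.424e+00] shift [ 0.7619  0.3908 -0.0198] world [0.2669 0.8136 0.0198]
[0.63637837 0.024516   0.03      ]
[ 0.64823899 -0.00840627  0.03      ]
[ 0.56100955 -0.05063579  0.03      ]
[ 0.54695464 -0.01795735  0.03      ]
```

View pics/blk.png

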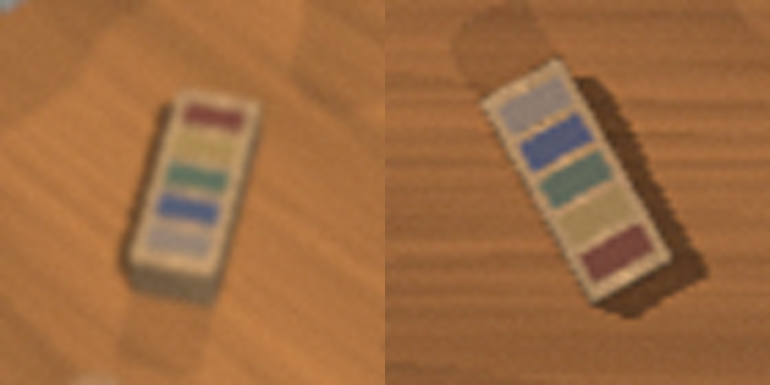

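Top crop block corners are (482,102),(560,58),(671,260),(594,302); scene crop (177,93),(262,100),(215,272),(127,262). Moving to above the bar.

```bash
r='[1,0,0,0,0,0,-0.178]'
python3 shift.py '[[1,0,0,0,0,0,-0.178],[1,0,0,0,0,0,-0.178],[1,0,0,0,0,0,-0.178],[1,0,0,0,0,0,-0.178]]'
python3 shift.py '[[1,0,0,0,0,0,-0.178],[1,0,0,0,0,0,-0.178],[1,0,0,0,0,0,-0.178],[1,0,0,0,0,0,-0.178]]'
for i in 1; do :; done
python3 shift.py '[[1,0.05,0.024,0,0,0,0],[1,0.05,0.024,0,0,0,0],[1,0.05,0.024,0,0,0,0],[1,0.05,0.024,0,0,0,0],[1,0.05,0.024,-0.02,0,0,0]]'
python3 shift.py '[[1,0.05,0.024,0,0,0,0],[1,0.05,0.024,0,0,0,0],[1,0.05,0.024,0,0,0,0],[1,0.05,0.024,0,0,0,0],[1,0.05,0.024,0,0,0,0]]'
python3 shift.py '[[1,0.05,0.024,0,0,0,0],[1,0.05,0.024,0,0,0,0],[1,0.05,0.024,0,0,0,0],[1,0.05,0.024,0,0,0,0],[1,0.05,0.024,0,0,0,0]]'
python3 -c "
from h import *
plan([.4537,.2178,.12],down(.157+np.pi/2)); print(telemetry.state()['joint_pos'])
g=lambda u,v:((u-385+.5)/5.5-.5+230,(v+.5)/5.5-.5+165)
s=lambda u,v:((u+.5)/5.5-.5+210,(v+.5)/5.5-.5+185)
A=np.array([plane('top',g(*p),.03) for p in((482,102),(560,58),(671,260),(594,302))]);B=np.array([plane('scene',s(*p),.03) for p in((177,93),(262,100),(215,272),(127,262))])
print(A,A.mean(0),B.mean(0));v=A[0]+A[1]-A[2]-A[3];w=B[2]+B[3]-B[0]-B[1];print(np.arctan2(v[1],v[0]),np.arctan2(w[1],w[0]))
"
```

```text
time: 0.6
tool_pos: [0.1869, -0.596, 0.2305]
tool_rot: [-0.001, 0.872, 0.489, 0.0]
contact_force: [0.3, -0.2, 0.2]
gripper_width: 1.001
grasp_force: 0.0
time: 1.1
tool_pos: [0.1869, -0.596, 0.2306]
tool_rot: [-0.0, 0.647, 0.762, 0.0]
contact_force: [-0.3, 0.3, -0.7]
gripper_width: 1.0
grasp_force: 0.0
time: 1.72
tool_pos: [0.266, -0.3279, 0.2491]
tool_rot: [-0.002, 0.65, 0.76, 0.001]
contact_force: [1.3, -0.3, 0.4]
gripper_width: 0.999
grasp_force: 0.0
time: 2.35
tool_pos: [0.3458, -0.0632, 0.251]
tool_rot: [0.0, 0.65, 0.76, 0.0]
contact_force: [0.6, -1.5, 0.1]
gripper_width: 1.001
grasp_force: 0.0
time: 2.98
tool_pos: [0.4252, 0.2027, 0.2509]
tool_rot: [0.0, 0.649, 0.761, -0.0]
contact_force: [1.0, -1.2, 0.5]
gripper_width: 0.999
grasp_force: 0.0
rot [-0.0001  0.0003  0.0007] shift [0.0105 0.0305 0.1309] world [ 0.0285  0.0151 -0.1309]
[ 2.86858334e-01 -3.40366499e-01  1.93382309e+00 -3.12513114e-04
  1.54827360e+00  1.29182672e-01]
[[ 0.63368389  0.02867592  0.03      ]
 [ 0.65267061 -0.00464923  0.03      ]
 [ 0.56601107 -0.05202315  0.03      ]
 [ 0.54812372 -0.01933498  0.03      ]] [ 0.60012232 -0.01183286  0.03      ] [ 0.59984897 -0.01259473  0.03      ]
0.5057983817459638 0.5024519274059814
```

```bash

python3 shift.py '[[1,0.0105,0.0305,0.02,0,0,0],[1,0,0,0,0,0,0]]'
python3 -c "
from h import *
plan([.4537,.2178,.12],down(.157+np.pi/2))"
```

```text
time: 3.22
tool_pos: [0.4531, 0.2166, 0.2284]
tool_rot: [-0.002, 0.649, 0.761, -0.002]
contact_force: [0.7, -0.2, -0.1]
gripper_width: 1.001
grasp_force: 0.0
rot [-0.0057  0.0008  0.0018] shift [0.0011 0.0008 0.1084] world [ 0.0006  0.0012 -0.1084]
```

```bash

python3 shift.py '[[1,0.001,0,0.05,0,0,0],[1,0,0,0.04,0,0,0],[1,0,0,0.018,0,0,0],[0,0,0,0,0,0,0],[0,0,0,0,0,0,0]]'
python3 shift.py '[[0,0,0,0,0,0,0],[0,0,0,0,0,0,0],[0,0,0,0,0,0,0]]'
python3 -c "
from h import *
grab('scene','grip',270,120,470,270,4)"
```

```text
time: 3.85
tool_pos: [0.4549, 0.2171, 0.1255]
tool_rot: [0.001, 0.65, 0.76, 0.001]
contact_force: [-0.9, -1.2, 0.4]
gripper_width: 0.603
grasp_force: 0.0
time: 4.22
tool_pos: [0.4516, 0.2166, 0.1232]
tool_rot: [-0.002, 0.649, 0.76, -0.002]
contact_force: [-7.8, -0.7, 2.2]
gripper_width: 0.088
grasp_force: 58.6
```

View pics/grip.png

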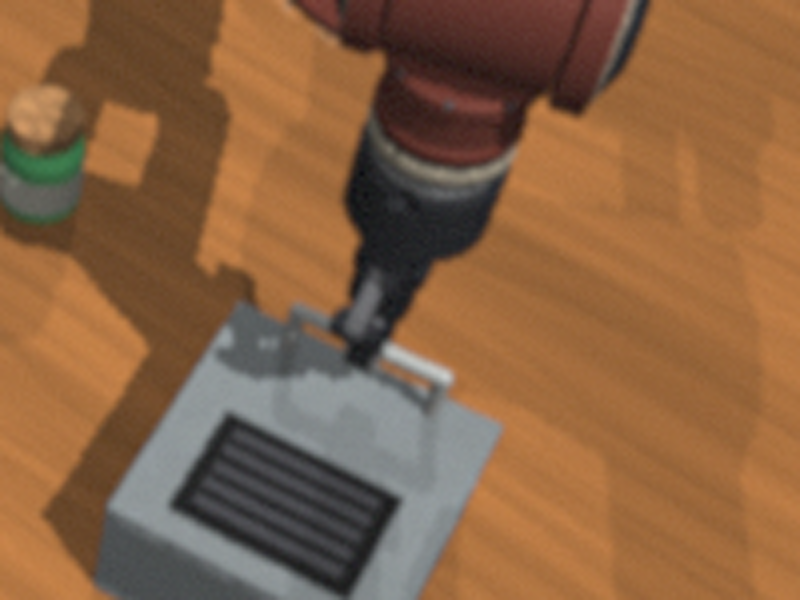

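The view shows the fingers closed around the bar at (365,340), clear of the plate. Now work out the arc.

```bash
python3 -c "
import numpy as np
t=np.linspace(.08,1.64,13);x=-.155*np.cos(t)+.043*np.sin(t);z=.043*np.cos(t)+.155*np.sin(t)
for a,b in zip(np.diff(x),-np.diff(z)):print(round(a,4),round(b,4))"
```

```text
0.0084 -0.0191
0.0108 -0.0179
0.0131 -0.0163
0.0151 -0.0145
0.0168 -0.0124
0.0183 -0.0101
0.0194 -0.0077
0.0203 -0.0051
0.0208 -0.0024
0.0209 0.0003
0.0207 0.003
0.0201 0.0057
```

```bash

python3 shift.py '[[0,0,0.0084,-0.0191,0,0,0],[0,0,0.0108,-0.0179,0,0,0],[0,0,0.0131,-0.0163,0,0,0],[0,0,0.0151,-0.0145,0,0,0]]'
python3 shift.py '[[0,0,0.0168,-0.0124,0,0,0],[0,0,0.0183,-0.0101,0,0,0],[0,0,0.0194,-0.0077,0,0,0],[0,0,0.0203,-0.0051,0,0,0]]'
python3 shift.py '[[0,0,0.0208,-0.0024,0,0,0],[0,0,0.0209,0.0003,0,0,0],[0,0,0.0207,0.003,0,0,0],[0,0,0.0201,0.0057,0,0,0],[0,0,0,0,0,0,0]]'
python3 -c "
from h import *
grab('scene','open',230,80,470,260,3.3)"
```

```text
time: 4.78
tool_pos: [0.4941, 0.2233, 0.1927]
tool_rot: [-0.006, 0.649, 0.761, -0.008]
contact_force: [-25.8, -6.2, 20.8]
gripper_width: 0.089
grasp_force: 59.1
time: 5.28
tool_pos: [0.5754, 0.2362, 0.2317]
tool_rot: [0.001, 0.649, 0.76, 0.001]
contact_force: [-5.9, -1.7, 10.5]
gripper_width: 0.09
grasp_force: 62.2
time: 5.9
tool_pos: [0.6581, 0.2492, 0.2217]
tool_rot: [0.001, 0.65, 0.76, 0.002]
contact_force: [2.3, 0.4, 4.5]
gripper_width: 0.085
grasp_force: 65.3
```

View pics/open.png

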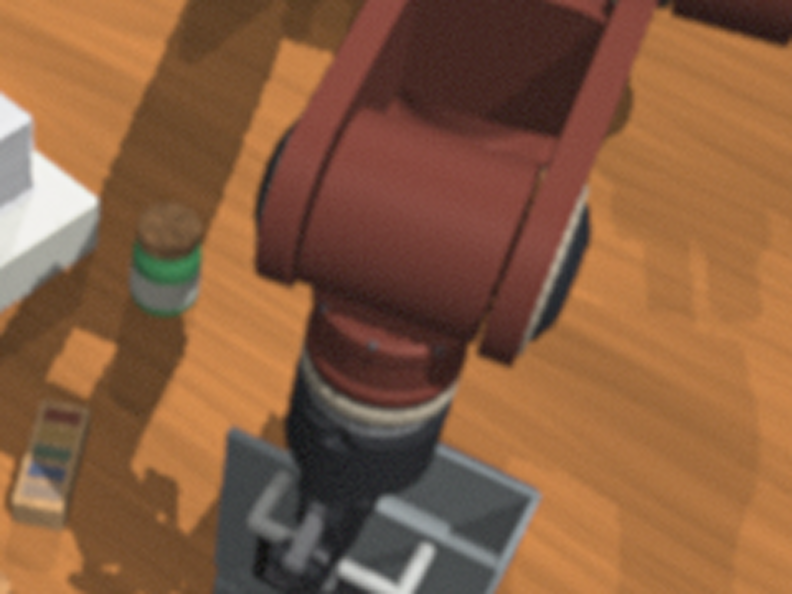

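Lid is up at about 1.6 rad with the bar still held (300,540). Release slightly, rise and go over the block.

```bash

python3 shift.py '[[0.3,0,0,0,0,0,0],[0.3,0,0,0,0,0,0],[0.3,0,0,-0.04,0,0,0],[0.3,0,0,-0.05,0,0,0],[0.3,0,0,-0.05,0,0,0]]'
python3 -c "
from h import *
plan([.600,-.0122,.15],down(.504))
import h;print(telemetry.state()['joint_pos'])"
```

```text
time: 6.58
tool_pos: [0.6549, 0.2487, 0.3602]
tool_rot: [-0.001, 0.649, 0.76, -0.001]
contact_force: [0.3, 0.5, -0.1]
gripper_width: 0.293
grasp_force: 0.0
rot [-0.0017  0.0015  1.2239] shift [-0.1741  0.202   0.2102] world [-0.0549 -0.2609 -0.2102]
[2.56829937e-01 1.88886708e-01 1.25391806e+00 9.21537479e-06
 1.70091180e+00 9.97193549e-02]
```

```bash

python3 shift.py '[[1,0,0,0,0,0,0.175],[1,0,0,0,0,0,0.175],[1,0,0,0,0,0,0.175],[1,0,0,0,0,0,0.175]]'
python3 shift.py '[[1,0,0,0,0,0,0.175],[1,0,0,0,0,0,0.175],[1,0,0,0,0,0,0.174]]'
python3 shift.py '[[1,-0.035,0.040,0,0,0,0],[1,-0.035,0.0405,0,0,0,0],[1,-0.035,0.0405,0.05,0,0,0],[1,-0.035,0.0405,0.04,0,0,0],[1,-0.034,0.0405,0.03,0,0,0]]'
python3 shift.py '[[1,0,0,0.05,0,0,0],[1,0,0,0.02,0,0,0],[1,0,0,0,0,0,0]]'
python3 -c "
from h import *
plan([.600,-.0122,.0],down(.504))"
```

```text
time: 7.08
tool_pos: [0.6551, 0.2488, 0.359]
tool_rot: [-0.0, 0.872, 0.489, -0.001]
contact_force: [-0.0, 0.4, 0.3]
gripper_width: 0.999
grasp_force: 0.0
time: 7.45
tool_pos: [0.6551, 0.2488, 0.359]
tool_rot: [-0.0, 0.969, 0.247, -0.001]
contact_force: [0.0, 0.3, 0.0]
gripper_width: 0.997
grasp_force: 0.0
time: 8.07
tool_pos: [0.6015, -0.0021, 0.2472]
tool_rot: [-0.0, 0.968, 0.25, -0.001]
contact_force: [1.0, -0.4, -0.1]
gripper_width: 1.0
grasp_force: 0.0
time: 8.45
tool_pos: [0.6021, -0.0004, 0.1779]
tool_rot: [-0.001, 0.968, 0.25, -0.002]
contact_force: [0.5, 0.6, -0.4]
gripper_width: 1.003
grasp_force: 0.0
rot [-0.0024  0.0032  0.0006] shift [-0.0075  0.0094  0.1779] world [-0.0021 -0.0118 -0.1779]
```

```bash

python3 shift.py '[[1,-0.0075,0.0094,0.05,0,0,0],[1,0,0,0.05,0,0,0],[1,0,0,0.04,0,0,0],[1,0,0,0.025,0,0,0],[1,0,0,0.012,0,0,0]]'
python3 shift.py '[[0,0,0,0,0,0,0],[0,0,0,0,0,0,0],[0,0,0,0,0,0,0],[0,0,0,0,0,0,0],[0,0,0,0,0,0,0]]'
python3 -c "
from h import *
plan([.600,-.0122,.3],down(.157))"
```

```text
time: 9.07
tool_pos: [0.6024, -0.0122, 0.0033]
tool_rot: [0.0, 0.968, 0.25, 0.001]
contact_force: [0.8, 0.0, 0.9]
gripper_width: 1.003
grasp_force: 0.0
time: 9.7
tool_pos: [0.603, -0.013, 0.005]
tool_rot: [0.001, 0.968, 0.249, 0.002]
contact_force: [0.5, 0.8, 5.7]
gripper_width: 0.457
grasp_force: 63.3
rot [ 0.0016 -0.0035  0.3468] shift [-0.0029 -0.0013 -0.295 ] world [-0.003   0.0008  0.295 ]
```

```bash

python3 shift.py '[[0,0,0,-0.02,0,0,0],[0,0,0,-0.05,0,0,0],[0,0,0,-0.05,0,0,0],[0,0,0,-0.05,0,0,0],[0,0,0,-0.04,0,0,0]]'
python3 shift.py '[[0,0,0,0,0,0,0.174],[0,0,0,0,0,0,0.173],[0,0,0,0,0,0,0]]'
python3 -c "
from h import *
plan([.500,-.012,.21],down(.157));plan([.504,.224,.21],down(.157));
grab('top','held')"
```

```text
time: 10.32
tool_pos: [0.6013, -0.0129, 0.2162]
tool_rot: [0.001, 0.968, 0.249, 0.001]
contact_force: [0.1, -0.2, -1.8]
gripper_width: 0.457
grasp_force: 62.5
time: 10.7
tool_pos: [0.6009, -0.0128, 0.2134]
tool_rot: [0.0, 0.997, 0.079, 0.0]
contact_force: [0.4, -0.0, -1.6]
gripper_width: 0.457
grasp_force: 62.6
rot [ 0.0001 -0.0003  0.0018] shift [-0.0995 -0.0166  0.0034] world [-0.1009  0.0008 -0.0034]
rot [ 0.0001 -0.0003  0.0018] shift [-0.0587 -0.2491  0.0034] world [-0.0969  0.2368 -0.0034]
```

View pics/held.png

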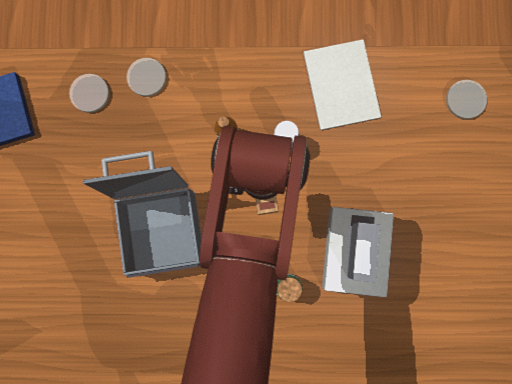

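The chamber stands open (lid at 140,180, interior at 160,230), block held; bystanders untouched. Move over the chamber.

```bash

python3 shift.py '[[0,-0.05,-0.008,0,0,0,0],[0,-0.05,-0.0085,0,0,0,0],[0,0,-0.05,0,0,0,0],[0,0,-0.05,0,0,0,0],[0,0.01,-0.05,0,0,0,0]]'
python3 shift.py '[[0,0.01,-0.04,0,0,0,0],[0,0.01,-0.03,0,0,0,0],[0,0.011,-0.0125,0.02,0,0,0],[0,0,0,0,0,0,0]]'
python3 -c "
from h import *
plan([.504,.224,.012],down(.157));
for p in ((123,274),(200,266),(116,206),(188,190)): print(plane('top',p,.085))"
```

```text
time: 11.38
tool_pos: [0.4856, 0.1387, 0.2131]
tool_rot: [0.0, 0.997, 0.079, 0.0]
contact_force: [0.9, -0.2, -0.9]
gripper_width: 0.457
grasp_force: 62.5
time: 11.88
tool_pos: [0.5028, 0.2243, 0.1908]
tool_rot: [0.0, 0.997, 0.08, -0.002]
contact_force: [-0.2, 0.4, -0.2]
gripper_width: 0.456
grasp_force: 62.5
rot [0.0007 0.0042 0.0034] shift [0.0011 0.0004 0.1788] world [ 0.0012 -0.0003 -0.1788]
[0.4245481  0.29880142 0.085     ]
[0.44246871 0.12892929 0.085     ]
[0.57495547 0.31906995 0.085     ]
[0.61096158 0.15831733 0.085     ]
```

```bash

python3 shift.py '[[0,0,0,0.05,0,0,0],[0,0,0,0.05,0,0,0],[0,0,0,0.04,0,0,0],[0,0,0,0.02,0,0,0],[0,0,0,0.01,0,0,0]]'
python3 shift.py '[[0,0,0,0.004,0,0,0],[0,0,0,0.003,0,0,0],[0,0,0,0,0,0,0]]'
```

```text
time: 12.5
tool_pos: [0.5042, 0.2235, 0.0226]
tool_rot: [0.0, 0.997, 0.078, -0.0]
contact_force: [-0.8, 0.8, -0.7]
gripper_width: 0.455
grasp_force: 62.5
time: 12.88
tool_pos: [0.5048, 0.2241, 0.0166]
tool_rot: [-0.0, 0.997, 0.078, 0.001]
contact_force: [0.5, 0.3, -0.7]
gripper_width: 0.453
grasp_force: 62.5
```

```bash

python3 shift.py '[[0,0,0,0.002,0,0,0],[0,0,0,0.002,0,0,0],[0,0,0,0,0,0,0]]'
python3 shift.py '[[0,0,0,0.001,0,0,0],[0,0,0,0,0,0,0]]'
```

```text
time: 13.25
tool_pos: [0.5039, 0.2238, 0.0115]
tool_rot: [0.0, 0.997, 0.078, -0.0]
contact_force: [-0.5, 0.3, -0.8]
gripper_width: 0.456
grasp_force: 62.5
time: 13.5
tool_pos: [0.5043, 0.224, 0.011]
tool_rot: [-0.0, 0.997, 0.078, 0.0]
contact_force: [-1.7, -0.4, 0.7]
gripper_width: 0.454
grasp_force: 62.7
```

```bash

python3 shift.py '[[0,0,0,0.0015,0,0,0],[0,0,0,0,0,0,0]]'
```

```text
time: 13.75
tool_pos: [0.5045, 0.2241, 0.011]
tool_rot: [0.0, 0.997, 0.078, 0.0]
contact_force: [-4.9, -1.3, 10.1]
gripper_width: 0.454
grasp_force: 63.9
```

```bash

python3 shift.py '[[0.7,0,0,0,0,0,0],[0.7,0,0,0,0,0,0],[0.7,0,0,-0.03,0,0,0],[0.7,0,0,-0.06,0,0,0],[0.7,0,0,-0.06,0,0,0]]'
python3 shift.py '[[0.5,0,0,-0.06,0,0,0],[0.5,0,0,-0.06,0,0,0],[0.5,0,0,-0.06,0,0,0],[0.4,0,0,-0.02,0,0,-0.17],[0.4,0,0,0,0,0,-0.175]]'
python3 shift.py '[[0.35,0,0,0,0,0,-0.175],[0.35,0,0,0,0,0,-0.175],[0.35,0,0,0,0,0,-0.175],[0.35,0,0,0,0,0,-0.175]]'
python3 shift.py '[[0.35,0,0,0,0,0,-0.175],[0.35,0,0,0,0,0,-0.175],[0.35,0,0,0,0,0,-0.175],[0.35,0,0,0,0,0,0]]'
python3 -c "
from h import *
plan([.6581,.2492,.2217],down(.157+np.pi/2));grab('top','placed',60,110,300,290,3.3)"
```

```text
time: 14.38
tool_pos: [0.5035, 0.2237, 0.16]
tool_rot: [0.0, 0.997, 0.078, -0.001]
contact_force: [1.3, -0.5, -0.4]
gripper_width: 0.697
grasp_force: 0.0
time: 15.0
tool_pos: [0.505, 0.2241, 0.3625]
tool_rot: [-0.0, 0.968, 0.251, 0.003]
contact_force: [0.3, 0.5, 0.4]
gripper_width: 0.399
grasp_force: 0.0
time: 15.5
tool_pos: [0.5041, 0.2238, 0.3587]
tool_rot: [-0.0, 0.823, 0.568, -0.0]
contact_force: [0.4, 0.9, -0.1]
gripper_width: 0.351
grasp_force: 0.0
time: 16.0
tool_pos: [0.504, 0.2239, 0.3587]
tool_rot: [-0.0, 0.651, 0.759, -0.0]
contact_force: [-1.0, -0.8, -0.0]
gripper_width: 0.35
grasp_force: 0.0
rot [-0.0006  0.     -0.003 ] shift [0.0009 0.1561 0.137 ] world [ 0.1541  0.0253 -0.137 ]
```

View pics/placed.png

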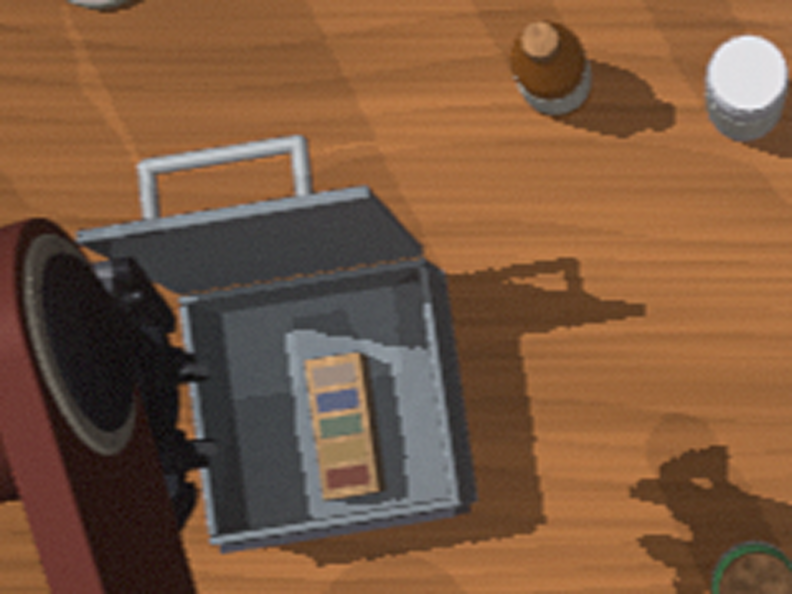

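Block lies flat in the chamber, swatches up (342,425); the bar runs (145,165)–(300,143). Check its position, then regrasp.

```bash

python3 shift.py '[[0.35,0,0.05,0,0,0,0],[0.35,0,0.05,0,0,0,0],[0.35,0,0.05,0,0,0,0],[0.35,0.001,0.006,0.03,0,0,0],[0.35,0,0,0,0,0,0]]'
python3 -c "
from h import *
print(plane('top',(222/3.3+60-.35,152/3.3+110-.35),.2407))
plan([.6581,.2492,.2217],down(.157+np.pi/2))"
```

```text
time: 16.68
tool_pos: [0.6573, 0.2487, 0.3246]
tool_rot: [-0.002, 0.651, 0.759, -0.003]
contact_force: [0.6, -0.2, 0.2]
gripper_width: 0.345
grasp_force: 0.0
[0.65903942 0.24950602 0.2407    ]
rot [-0.0075  0.0007 -0.0032] shift [0.0003 0.0008 0.1029] world [ 0.0008  0.0005 -0.1029]
```

```bash

python3 shift.py '[[0.35,0,0.001,0.05,0,0,0],[0.35,0,0,0.035,0,0,0],[0.35,0,0,0.018,0,0,0],[0,0,0,0,0,0,0],[0,0,0,0,0,0,0]]'
python3 shift.py '[[0,0,0,0,0,0,0],[0,0,0,0,0,0,0]]'
python3 -c "
from h import *
s=telemetry.state();p=s['tool_pos'];hx=(p[:2]-[.603,.2397])@[.988,.156];hz=p[2]+.019-.0855;th=np.pi-np.arctan2(.043,-.155)-0; a=np.arctan2(hz,hx);t0=np.arctan2(.043,-.155)-a;print(hx,hz,np.hypot(hx,hz),t0)
t=np.linspace(t0,0.0,14);x=-.155*np.cos(t)+.043*np.sin(t);z=.043*np.cos(t)+.155*np.sin(t)
for a,b in zip(np.diff(x),-np.diff(z)):print(round(a,4),round(b,4))"
```

```text
time: 17.3
tool_pos: [0.6586, 0.2492, 0.2268]
tool_rot: [-0.0, 0.65, 0.76, -0.0]
contact_force: [-2.7, -0.7, -5.3]
gripper_width: 0.089
grasp_force: 58.5
time: 17.55
tool_pos: [0.6588, 0.2493, 0.2267]
tool_rot: [-0.0, 0.65, 0.76, -0.0]
contact_force: [-3.0, -1.1, -3.2]
gripper_width: 0.082
grasp_force: 58.6
0.05660210534926629 0.1602384849872372 0.1699416676420897 1.639737587783522
-0.0195 -0.0055
-0.02 -0.003
-0.0203 -0.0005
-0.0202 0.0021
-0.0198 0.0046
-0.019 0.007
-0.018 0.0094
-0.0167 0.0116
-0.0151 0.0136
-0.0132 0.0153
-0.0112 0.0169
-0.009 0.0182
-0.0066 0.0192
```

```bash

python3 shift.py '[[0,0,-0.0195,-0.0055,0,0,0],[0,0,-0.02,-0.003,0,0,0],[0,0,-0.0203,-0.0005,0,0,0],[0,0,-0.0202,0.0021,0,0,0],[0,0,-0.0198,0.0046,0,0,0]]'
python3 shift.py '[[0,0,-0.019,0.007,0,0,0],[0,0,-0.018,0.0094,0,0,0],[0,0,-0.0167,0.0116,0,0,0],[0,0,-0.0151,0.0136,0,0,0]]'
python3 shift.py '[[0,0,-0.0132,0.0153,0,0,0],[0,0,-0.0112,0.0169,0,0,0],[0,0,-0.009,0.0182,0,0,0],[0,0,-0.0066,0.0172,0,0,0],[0,0,0,0,0,0,0]]'
```

```text
time: 18.18
tool_pos: [0.5639, 0.2343, 0.2344]
tool_rot: [0.004, 0.65, 0.76, 0.006]
contact_force: [3.1, 0.9, 5.0]
gripper_width: 0.086
grasp_force: 59.0
time: 18.68
tool_pos: [0.4947, 0.2235, 0.1935]
tool_rot: [0.003, 0.65, 0.76, 0.003]
contact_force: [-5.9, -1.7, 10.9]
gripper_width: 0.087
grasp_force: 63.8
time: 19.3
tool_pos: [0.4505, 0.2164, 0.1188]
tool_rot: [-0.002, 0.65, 0.76, -0.002]
contact_force: [-9.6, -1.6, 0.3]
gripper_width: 0.084
grasp_force: 66.8
```

```bash

python3 shift.py '[[0,0,0,0.003,0,0,0],[0,0,0,0.002,0,0,0],[0,0,0,0,0,0,0]]'
python3 shift.py '[[0,0,0,0.002,0,0,0],[0,0,0,0.002,0,0,0],[0,0,0,0,0,0,0]]'
```

```text
time: 19.68
tool_pos: [0.4498, 0.2164, 0.1161]
tool_rot: [-0.003, 0.65, 0.76, -0.004]
contact_force: [-20.2, -6.0, 12.4]
gripper_width: 0.085
grasp_force: 68.2
time: 20.05
tool_pos: [0.4499, 0.2164, 0.1158]
tool_rot: [-0.003, 0.65, 0.76, -0.005]
contact_force: [-29.9, -8.5, 31.0]
gripper_width: 0.088
grasp_force: 70.4
```

```bash

python3 shift.py '[[0,0,0.003,-0.003,0,0,0],[0.8,0,0,0,0,0,0],[0.8,0,0,0,0,0,0],[0.8,0,0,-0.04,0,0,0],[0.2,0,0,-0.03,0,0,0]]'
python3 shift.py '[[0,0,0,0,0,0,0],[0,0,0,0,0,0,0],[0,0,0,0,0,0,0]]'
python3 -c "
from h import *
plan([.4505,.216,.137],down(.157+np.pi/2))"
```

```text
time: 20.68
tool_pos: [0.4575, 0.2177, 0.1861]
tool_rot: [0.001, 0.65, 0.76, 0.002]
contact_force: [-0.5, -0.7, 0.3]
gripper_width: 0.545
grasp_force: 0.0
time: 21.05
tool_pos: [0.4553, 0.2171, 0.1818]
tool_rot: [-0.001, 0.65, 0.76, -0.001]
contact_force: [-0.1, -0.1, -0.4]
gripper_width: 0.0
grasp_force: 0.0
rot [-0.0021  0.0003 -0.0011] shift [-0.0003 -0.0049  0.0448] world [-0.0048 -0.0011 -0.0448]
```

```bash

python3 shift.py '[[0,0,-0.003,0.03,0,0,0],[0,0,0,0.011,0,0,0],[0,0,0,0.004,0,0,0],[0,0,0,0.003,0,0,0],[0,0,0,0,0,0,0]]'
python3 shift.py '[[0,0,0,0.002,0,0,0],[0,0,0,0,0,0,0]]'
```

```text
time: 21.68
tool_pos: [0.4533, 0.217, 0.1359]
tool_rot: [0.0, 0.65, 0.76, 0.0]
contact_force: [-0.3, -0.0, 0.6]
gripper_width: -0.001
grasp_force: 0.0
time: 21.92
tool_pos: [0.4531, 0.2169, 0.1335]
tool_rot: [0.0, 0.65, 0.76, 0.0]
contact_force: [0.2, 1.0, -0.1]
gripper_width: -0.002
grasp_force: 0.0
```

```bash

python3 shift.py '[[0,0,0,0.002,0,0,0],[0,0,0,0,0,0,0]]'
python3 shift.py '[[0,0,0,0.0015,0,0,0],[0,0,0,0,0,0,0]]'
```

```text
time: 22.18
tool_pos: [0.4532, 0.217, 0.1332]
tool_rot: [0.0, 0.65, 0.76, 0.0]
contact_force: [-4.7, -1.0, 8.9]
gripper_width: -0.002
grasp_force: 4.3
time: 22.42
tool_pos: [0.4533, 0.217, 0.1331]
tool_rot: [0.0, 0.65, 0.76, -0.0]
contact_force: [-7.2, -3.3, 14.5]
gripper_width: -0.003
grasp_force: 7.5
```

Lid is shut (bar top at 0.133 against a hard stop). On to the guard.

```bash

python3 shift.py '[[0,0,0,-0.03,0,0,0],[1,0,0,-0.05,0,0,0.18],[1,0,0,-0.04,0,0,0.18],[1,0,0,0,0,0,0.18],[1,0,0,0,0,0,0.18]]'
python3 shift.py '[[1,0,0,0,0,0,0.18],[1,0,0,0,0,0,0.18],[1,0,0,0,0,0,0.18],[1,0,0,0,0,0,0.18],[1,0,0,0,0,0,0.18]]'
python3 shift.py '[[1,0,0,0,0,0,0.18],[1,0,0,0,0,0,0.024],[1,0,0,0,0,0,0]]'
python3 -c "
from h import *
plan([.4307,-.2207,.25],down(-.096))"
```

```text
time: 23.05
tool_pos: [0.4534, 0.217, 0.2509]
tool_rot: [0.0, 0.877, 0.48, 0.001]
contact_force: [-0.2, -0.1, -0.7]
gripper_width: 0.849
grasp_force: 0.0
time: 23.68
tool_pos: [0.4529, 0.2169, 0.2499]
tool_rot: [-0.0, 0.999, 0.05, 0.0]
contact_force: [-0.1, -0.5, 0.8]
gripper_width: 1.0
grasp_force: 0.0
time: 24.05
tool_pos: [0.4529, 0.2169, 0.2499]
tool_rot: [-0.0, 0.999, -0.047, 0.0]
contact_force: [-1.3, -0.9, 0.7]
gripper_width: 1.001
grasp_force: 0.0
rot [-0.    -0.     0.001] shift [ 1.980e-02  4.377e-01 -1.000e-04] world [-2.220e-02 -4.376e-01  1.000e-04]
```

```bash

python3 shift.py '[[1,0.002,0.05,0,0,0,0],[1,0.002,0.05,0,0,0,0],[1,0.002,0.05,0,0,0,0],[1,0.002,0.05,0,0,0,0],[1,0.002,0.05,0,0,0,0]]'
python3 shift.py '[[1,0.002,0.05,0,0,0,0],[1,0.003,0.05,0,0,0,0],[1,0.003,0.05,0,0,0,0],[1,0.002,0.0377,0,0,0,0],[1,0,0,0,0,0,0]]'
python3 -c "
from h import *
im=vision.grab_frame('scene');cv2.imwrite('pics/s2.png',im[:,:,::-1])
plan([.4307,-.2207,.106],down(-.096))"
```

```text
time: 24.68
tool_pos: [0.4384, -0.0345, 0.25]
tool_rot: [0.0, 0.999, -0.047, 0.0]
contact_force: [0.6, -0.6, 1.4]
gripper_width: 1.0
grasp_force: 0.0
time: 25.3
tool_pos: [0.4299, -0.2227, 0.2497]
tool_rot: [-0.0, 0.999, -0.05, -0.0]
contact_force: [-0.2, 0.3, -0.9]
gripper_width: 1.0
grasp_force: 0.0
rot [-0.0007  0.0004 -0.002 ] shift [ 0.0005 -0.0007  0.1437] world [ 0.0006  0.0007 -0.1437]
```

```bash

python3 shift.py '[[1,0,0,0.05,0,0,0],[1,0,0,0.05,0,0,0],[1,0,0,0.03,0,0,0],[1,0,0,0.014,0,0,0],[1,0,0,0,0,0,0]]'
python3 shift.py '[[0,0,0,0,0,0,0],[0,0,0,0,0,0,0],[0,0,0,0,0,0,0],[0,0,0,0,0,0,0],[0,0,0,0,0,0,0]]'
python3 -c "
import numpy as np
t=np.linspace(0,1.56,15);x=-.105*np.cos(t)+.065*np.sin(t);z=.065*np.cos(t)+.105*np.sin(t)
for a,b in zip(np.diff(x),-np.diff(z)):print(round(a,4),round(b,4))"
```

```text
time: 25.98
tool_pos: [0.4303, -0.2199, 0.1055]
tool_rot: [-0.0, 0.999, -0.048, -0.0]
contact_force: [0.3, -0.7, -0.4]
gripper_width: 1.003
grasp_force: 0.0
time: 26.6
tool_pos: [0.4313, -0.2207, 0.1077]
tool_rot: [-0.0, 0.999, -0.049, 0.001]
contact_force: [-0.6, 4.5, 5.8]
gripper_width: 0.528
grasp_force: 61.2
0.0079 -0.0113
0.0091 -0.0103
0.0102 -0.0093
0.0111 -0.0081
0.012 -0.0068
0.0126 -0.0054
0.0132 -0.004
0.0135 -0.0025
0.0137 -0.001
0.0137 0.0006
0.0136 0.0021
0.0133 0.0036
0.0128 0.0051
0.0121 0.0064
```

```bash

python3 shift.py '[[0,0.0079,0,-0.0113,0,0,0],[0,0.0091,0,-0.0103,0,0,0],[0,0.0102,0,-0.0093,0,0,0],[0,0.0111,0,-0.0081,0,0,0]]'
python3 shift.py '[[0,0.012,0,-0.0068,0,0,0],[0,0.0126,0,-0.0054,0,0,0],[0,0.0132,0,-0.004,0,0,0],[0,0.0135,0,-0.0025,0,0,0],[0,0.0137,0,-0.001,0,0,0]]'
```

```text
time: 27.1
tool_pos: [0.4687, -0.2246, 0.1446]
tool_rot: [-0.0, 0.999, -0.049, -0.001]
contact_force: [-0.2, -4.4, -11.5]
gripper_width: 0.529
grasp_force: 63.1
time: 27.72
tool_pos: [0.5328, -0.2314, 0.1642]
tool_rot: [0.0, 0.999, -0.049, -0.002]
contact_force: [-6.9, -4.3, -8.6]
gripper_width: 0.531
grasp_force: 64.2
```

```bash

python3 shift.py '[[0,0.0137,0,0.0006,0,0,0],[0,0.0136,0,0.0021,0,0,0],[0,0.0133,0,0.0036,0,0,0],[0,0.0128,0,0.0051,0,0,0],[0,0.0121,0,0.0064,0,0,0]]'
python3 shift.py '[[0,0,0,0,0,0,0],[0.85,0,0,0,0,0,0],[0.85,0,0,0,0,0,0],[1,0,0,-0.03,0,0,0],[1,0,0,-0.06,0,0,0]]'
python3 shift.py '[[1,0,0,-0.02,0,0,0],[0.5,-0.06,0,0,0,0,0],[0,-0.06,0,0,0,0,0],[0,-0.06,0,0,0,0,0],[0,-0.03,0,0,0,0,0]]'
python3 -c "
from h import *
grab('scene','guard',120,60,320,210,4)"
```

```text
time: 28.35
tool_pos: [0.5985, -0.2384, 0.1478]
tool_rot: [0.001, 0.999, -0.048, -0.001]
contact_force: [-8.8, -6.0, -2.2]
gripper_width: 0.527
grasp_force: 64.9
time: 28.98
tool_pos: [0.5978, -0.2358, 0.2355]
tool_rot: [-0.002, 0.999, -0.048, -0.002]
contact_force: [0.3, -0.3, 0.4]
gripper_width: 1.002
grasp_force: 0.0
time: 29.6
tool_pos: [0.3879, -0.2161, 0.2571]
tool_rot: [0.0, 0.999, -0.049, 0.001]
contact_force: [0.5, -0.4, -0.0]
gripper_width: 0.144
grasp_force: 0.0
```

View pics/guard.png

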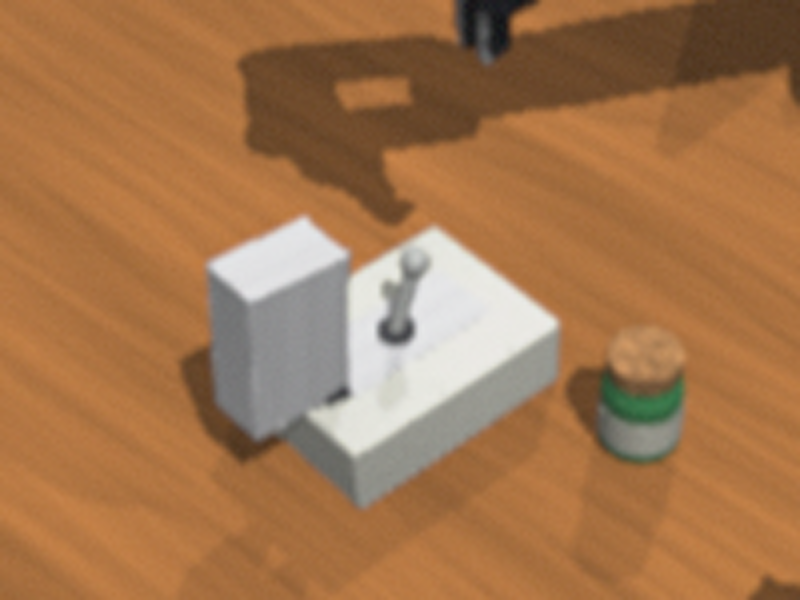

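The guard stands upright (280,330) and the toggle ball is at (413,262), leaning towards the front. Go down in front of it.

```bash

python3 shift.py '[[0,0,0,0,0,0,0],[0,0,0,0,0,0,0]]'
python3 -c "
from h import *
plan([.4058,-.2183,.1],down(-.096))"
```

```text
time: 29.9
tool_pos: [0.3902, -0.2168, 0.2571]
tool_rot: [0.0, 0.999, -0.048, 0.001]
contact_force: [0.3, -0.2, -0.6]
gripper_width: 0.002
grasp_force: 0.0
rot [ 0.0001 -0.001  -0.0005] shift [0.0156 0.     0.1571] world [ 0.0156 -0.0015 -0.1571]
```

```bash

python3 shift.py '[[0,0.01,0,0.05,0,0,0],[0,0,0,0.05,0,0,0],[0,0.005,0,0.04,0,0,0],[0,0,0,0.017,0,0,0],[0,0,0,0,0,0,0]]'
python3 shift.py '[[0,0.015,0,0,0,0,0],[0,0.01,0,0,0,0,0],[0,0.01,0,0,0,0,0],[0,0.01,0,0,0,0,0],[0,0.01,0,0,0,0,0]]'
python3 shift.py '[[0,0.006,0,0,0,0,0],[0,0.004,0,0,0,0,0],[0,0,0,0,0,0,0]]'
```

```text
time: 30.52
tool_pos: [0.4042, -0.2178, 0.0989]
tool_rot: [-0.001, 0.999, -0.048, -0.001]
contact_force: [0.5, -0.4, -0.0]
gripper_width: 0.003
grasp_force: 0.0
time: 31.15
tool_pos: [0.4597, -0.2236, 0.0999]
tool_rot: [0.0, 0.999, -0.049, 0.0]
contact_force: [-0.7, 0.3, 1.6]
gripper_width: 0.001
grasp_force: 0.7
time: 31.52
tool_pos: [0.4692, -0.2244, 0.0996]
tool_rot: [-0.0, 0.999, -0.049, 0.0]
contact_force: [-0.4, 0.7, -0.0]
gripper_width: -0.001
grasp_force: 0.0
```

```bash

python3 shift.py '[[0,0.003,0,0,0,0,0],[0,0.002,0,0,0,0,0],[0,0,0,0,0,0,0]]'
python3 shift.py '[[0,0.002,0,0,0,0,0],[0,0.002,0,0,0,0,0],[0,0,0,0,0,0,0]]'
```

```text
time: 31.9
tool_pos: [0.4739, -0.2249, 0.0996]
tool_rot: [-0.0, 0.999, -0.049, -0.0]
contact_force: [-1.0, 0.3, -1.1]
gripper_width: 0.001
grasp_force: 0.5
time: 32.28
tool_pos: [0.4757, -0.225, 0.0992]
tool_rot: [-0.0, 0.999, -0.048, -0.003]
contact_force: [-9.6, 1.4, 4.3]
gripper_width: -0.001
grasp_force: 5.3
```

```bash

python3 shift.py '[[0,0.002,0,0,0,0,0],[0,0.002,0,0,0,0,0],[0,0,0,0,0,0,0]]'
python3 shift.py '[[0,-0.012,0,0,0,0,0],[0,-0.03,0,-0.02,0,0,0],[0,-0.02,0,-0.06,0,0,0],[0.6,0,0,-0.06,0,0,0],[1,0,0,-0.02,0,0,0]]'
python3 shift.py '[[1,0,0,0,0,0,0]]'
python3 -c "
from h import *
a=vision.grab_frame('scene');b=vision.grab_frame('top')
cv2.imwrite('pics/sa.png',a[:,:,::-1]);cv2.imwrite('pics/ta.png',b[:,:,::-1])
Rz=R.from_euler('z',-.096);O=np.array([.4755,-.225,0])
for nm,sg in (('off',-1),('on',1)):
  P=Rz.apply([sg*.055*np.sin(.45),0,.064+.055*np.cos(.45)])+O
  for n,im in (('scene',a),('top',b)):
    u,v=proj(n,P).round().astype(int);print(nm,n,u,v,im[v-1:v+2,u-1:u+2].reshape(-1,3).mean(0))
plan([.5985,-.2384,.1478],down(-.096))"
```

```text
time: 32.65
tool_pos: [0.4761, -0.2251, 0.0991]
tool_rot: [-0.001, 0.999, -0.048, -0.008]
contact_force: [-24.4, 1.8, 14.5]
gripper_width: 0.002
grasp_force: 13.1
time: 33.28
tool_pos: [0.4223, -0.221, 0.2648]
tool_rot: [0.003, 0.999, -0.049, 0.005]
contact_force: [-0.6, -0.3, -0.1]
gripper_width: 0.422
grasp_force: 0.0
time: 33.4
tool_pos: [0.4215, -0.2203, 0.261]
tool_rot: [0.001, 0.999, -0.049, 0.002]
contact_force: [-0.3, -0.2, -1.3]
gripper_width: 0.636
grasp_force: 0.0
off scene 224 126 [229.77777778 229.77777778 222.55555556]
off top 363 263 [214.66666667 213.         217.66666667]
on scene 211 134 [166.55555556 167.88888889 165.44444444]
on top 364 240 [177.66666667 180.11111111 182.77777778]
rot [-0.0014  0.002  -0.001 ] shift [0.1795 0.0019 0.1092] world [ 0.1785 -0.0191 -0.1092]
```

Grey steel at the "on" pixels, white console at the "off" ones, and a hard stop was felt: toggle is on. Regrasp the guard.

```bash

python3 shift.py '[[1,0.06,0,0,0,0,0],[1,0.06,0,0,0,0,0],[1,0.05,0,0,0,0,0],[1,0.0095,0.002,0,0,0,0],[1,0,0,0,0,0,0]]'
python3 -c "
from h import *
plan([.5985,-.2384,.1478],down(-.096))"
```

```text
time: 34.12
tool_pos: [0.5981, -0.2388, 0.2561]
tool_rot: [-0.001, 0.999, -0.048, -0.002]
contact_force: [0.7, -0.1, 0.4]
gripper_width: 1.0
grasp_force: 0.0
rot [-0.0017  0.0045 -0.0009] shift [ 0.0004 -0.0004  0.1083] world [ 0.0004  0.0004 -0.1083]
```

```bash

python3 shift.py '[[1,0,0,0.05,0,0,0],[1,0,0,0.035,0,0,0],[1,0,0,0.023,0,0,0],[1,0,0,0,0,0,0]]'
python3 shift.py '[[0,0,0,0,0,0,0],[0,0,0,0,0,0,0],[0,0,0,0,0,0,0],[0,0,0,0,0,0,0],[0,0,0,0,0,0,0]]'
python3 shift.py '[[0,-0.0121,0,-0.0064,0,0,0],[0,-0.0128,0,-0.0051,0,0,0],[0,-0.0133,0,-0.0036,0,0,0],[0,-0.0136,0,-0.0021,0,0,0],[0,-0.0137,0,-0.0006,0,0,0]]'
python3 shift.py '[[0,-0.0137,0,0.001,0,0,0],[0,-0.0135,0,0.0025,0,0,0],[0,-0.0132,0,0.004,0,0,0],[0,-0.0126,0,0.0054,0,0,0],[0,-0.012,0,0.0068,0,0,0]]'
python3 shift.py '[[0,-0.0111,0,0.0081,0,0,0],[0,-0.0102,0,0.0093,0,0,0],[0,-0.0091,0,0.0103,0,0,0],[0,-0.0075,0,0.0103,0,0,0],[0,0,0,0,0,0,0]]'
```

```text
time: 34.62
tool_pos: [0.5959, -0.2383, 0.148]
tool_rot: [-0.001, 0.999, -0.049, -0.003]
contact_force: [0.6, -0.6, -0.7]
gripper_width: 1.001
grasp_force: 0.0
time: 35.25
tool_pos: [0.6002, -0.2389, 0.1532]
tool_rot: [-0.0, 0.999, -0.049, 0.002]
contact_force: [1.7, 4.7, 5.9]
gripper_width: 0.53
grasp_force: 63.0
time: 35.88
tool_pos: [0.5362, -0.232, 0.1707]
tool_rot: [-0.0, 0.999, -0.049, 0.004]
contact_force: [8.6, 5.1, 1.1]
gripper_width: 0.528
grasp_force: 62.2
time: 36.5
tool_pos: [0.4718, -0.2253, 0.1536]
tool_rot: [-0.001, 0.999, -0.049, 0.004]
contact_force: [0.4, 12.0, 13.8]
gripper_width: 0.532
grasp_force: 66.4
time: 37.12
tool_pos: [0.43, -0.2207, 0.1118]
tool_rot: [-0.003, 0.999, -0.049, -0.002]
contact_force: [-8.1, 12.0, 11.3]
gripper_width: 0.527
grasp_force: 71.4
```

```bash

python3 shift.py '[[0,0,0,0.003,0,0,0],[0,0,0,0.002,0,0,0],[0,0,0,0,0,0,0]]'
python3 shift.py '[[0.5,0,0,-0.002,0,0,0],[1,0,0,0,0,0,0],[1,0,0,0,0,0,0],[1,0,0,-0.04,0,0,0],[0.8,0,0,-0.05,0,0,0]]'
python3 shift.py '[[0,0,0,0,0,0,0],[0,0,0,0,0,0,0],[0,0,0,0,0,0,0],[0,0,0,0,0,0,0],[0,0,0,0,0,0,0]]'
```

```text
time: 37.5
tool_pos: [0.4285, -0.2206, 0.1087]
tool_rot: [-0.003, 0.999, -0.049, -0.005]
contact_force: [-21.8, 16.6, 26.4]
gripper_width: 0.53
grasp_force: 73.8
time: 38.12
tool_pos: [0.4304, -0.2225, 0.1975]
tool_rot: [-0.001, 0.999, -0.049, -0.002]
contact_force: [0.8, -0.8, 0.5]
gripper_width: 0.814
grasp_force: 0.0
time: 38.75
tool_pos: [0.431, -0.2226, 0.1973]
tool_rot: [-0.0, 0.999, -0.049, -0.001]
contact_force: [-0.7, 0.1, -0.4]
gripper_width: 0.0
grasp_force: 0.0
```

Press the roof down with the shut fingertips.

```bash

python3 shift.py '[[0,0,0,0.035,0,0,0],[0,0,0,0.012,0,0,0],[0,0,0,0.004,0,0,0],[0,0,0,0,0,0,0]]'
python3 shift.py '[[0,0,0,0.003,0,0,0],[0,0,0,0.002,0,0,0],[0,0,0,0,0,0,0]]'
```

```text
time: 39.25
tool_pos: [0.4316, -0.223, 0.1476]
tool_rot: [0.0, 0.999, -0.049, 0.0]
contact_force: [0.1, -0.6, 0.0]
gripper_width: 0.001
grasp_force: 0.0
time: 39.62
tool_pos: [0.4313, -0.2229, 0.1422]
tool_rot: [0.0, 0.999, -0.049, 0.0]
contact_force: [0.9, -0.2, 0.5]
gripper_width: 0.002
grasp_force: 0.0
```

```bash

python3 shift.py '[[0,0,0,0.001,0,0,0],[0,0,0,0.001,0,0,0],[0,0,0,0,0,0,0]]'
python3 shift.py '[[0,0,0,0.001,0,0,0],[0,0,0,0,0,0,0]]'
```

```text
time: 40.0
tool_pos: [0.4314, -0.223, 0.1419]
tool_rot: [0.0, 0.999, -0.049, -0.0]
contact_force: [-3.3, 2.1, 8.6]
gripper_width: 0.0
grasp_force: 4.3
time: 40.25
tool_pos: [0.4314, -0.223, 0.1418]
tool_rot: [0.0, 0.999, -0.048, -0.0]
contact_force: [-5.8, 3.4, 13.0]
gripper_width: 0.002
grasp_force: 6.5
```

The roof is hard at 0.142, so the guard is closed. Retract and compare with the first pictures numerically.

```bash

python3 shift.py '[[0,0,0,-0.03,0,0,0],[0,0,0,-0.05,0,0,0],[0,-0.04,0,-0.03,0,0,0],[0,0,0.05,0,0,0,0],[0,0,0.05,0,0,0,0]]'
python3 shift.py '[[0,-0.03,0.05,0,0,0,0],[0,-0.03,0.05,0,0,0,0],[0,-0.03,0.05,0,0,0,0],[0,0,0,0,0,0,0],[0,0,0,0,0,0,0]]'
python3 -c "
from h import *
boxes={'scene':dict(lid=(300,190,398,295),console=(178,108,262,185),jar=(268,140,294,176),can=(176,214,206,258),bottle=(214,250,244,295)),'top':dict(lid=(112,186,204,276),console=(322,204,396,300),can=(272,118,302,155),bottle=(212,113,242,146),jar=(274,272,304,304))}
for n in boxes:
  a=cv2.imread(f'pics/{n}0.png').astype(int);b=vision.grab_frame(n)[:,:,::-1].astype(int)
  for k,(x,y,X,Y) in boxes[n].items():
    g=lambda i:i[y:Y,x:X].mean(2).astype(np.float32)
    (dx,dy),r=cv2.phaseCorrelate(g(a),g(b));print(n,k,round(dx,2),round(dy,2),round(r,2))
s=telemetry.state();print(s['time'],s['contact_force'])"
```

```text
time: 40.88
tool_pos: [0.3817, -0.3196, 0.2509]
tool_rot: [0.001, 0.999, -0.048, 0.002]
contact_force: [1.6, 0.2, 0.0]
gripper_width: -0.001
grasp_force: 0.0
time: 41.5
tool_pos: [0.2777, -0.4588, 0.2489]
tool_rot: [-0.0, 0.999, -0.049, 0.0]
contact_force: [-0.2, 0.5, 0.1]
gripper_width: 0.0
grasp_force: 0.0
scene lid -0.16 0.64 0.84
scene console -0.04 0.06 1.03
scene jar 0.38 -0.09 0.96
scene can 0.13 0.48 0.92
scene bottle -0.03 0.51 1.0
top lid 0.39 0.45 0.88
top console 0.51 0.05 0.97
top can -0.02 -0.01 1.01
top bottle -0.02 -0.15 0.94
top jar -0.07 -0.01 1.01
41.6 [-0.23319262  0.78724224  0.42259681]
```

```bash
python3 -c "
from plant import manip, vision, telemetry
print(manip.job_done())"
```

```text
the job is handed in; nothing more can be done
None
```

I handed the job in at about 41.6 s with everything done in the order asked: block flat in the chamber with its swatches up and the lid shut, then toggle thrown to its stop and guard closed again; the last pictures show the bottle, jar and can unmoved, and the verdict was not shown to me.

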